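# Slide a label plate under the spring clip of the order board

### The job

On the order board, press the clip's thumb lever down with one fingertip and hold it down while the other fingertip pushes the blue label plate squarely under the raised jaw until it meets the stop; then let go so that the clip closes on the label. Only push the label: do not lift it, and leave the other things on the bench where they are.

Things in the scene. Friction and masses are not known exactly. Their poses are not given: they have to be found in the camera images.
- board: Order board, screwed to the bench: plywood 240 mm long (its x) by 160 mm (its y), faced with cork up to 48.5 mm along x; the label lies on the cork, whose face is 14 mm above the bench. Origin: middle of its underside. x points to the clip, z up. The clip is centred across the board; along x: front of jaw lip 30 mm, stop wall 45, pivot 49, thumb lever 54 to 91, board's end 120.
- lever_pad (a point): Middle of the top of the clip's steel thumb lever, 56 mm wide (board y), 37 mm long, with a black grip. Clip closed: it slopes up away from the pivot at 26 degrees, middle 10 mm above the cork. Pressed to 0.45 rad it lies flat, its top level with the cork's face, its middle 70 mm along the board's x; a fingertip can slide along it. The pivot barrel in front (to 53 mm) stands 10 mm above the cork.
- clip (a joint): Angle of the spring clip about its pivot (axis along the board's y, 7 mm above the cork). 0: closed, jaw on the cork; it grows as the lever is pressed and the jaw lifts; end stop 0.50 rad. The jaw clears the label above 0.27 and is 9 mm open at 0.45. Its spring closes it: 6 N on the lever's middle starts it, 9 N holds it flat. Rests at about 0.25 on the label. Pushing the label does not open it.
- jaw_mouth (a point): Point on the cork's face below the middle of the front of the jaw lip (lip 84 mm wide), where the label goes in. Its axes are those of the board.
- stop (a point): Middle of the foot of the stop wall behind the jaw, on the cork's face, 15 mm beyond jaw_mouth along the board's x: the label goes in until its leading edge meets this wall (84 mm wide, 4.5 mm high). Axes of the board.
- label: The label plate: flat rigid blue plastic with a white face, 46 mm (its x) by 86 mm (its y), 5 mm thick, about 60 g, lying loose on the cork in front of the jaw, roughly in line with the clip. Origin: middle of its underside. Its x points to the jaw (the same way as the board's x, give or take its start angle).
- label_mid (a point): Centre of the label plate, half-way up its thickness. The edge to push on lies 23 mm behind it (its -x).
- label_lead (a point): Middle of the label's leading edge, the one that goes under the jaw, half-way up its thickness.
- spare: Spare label plate, green, 46 x 86 x 5 mm, on the bench beside the board. Bystander. Origin: middle of its underside.
- marker: White marker pen with a black cap, 105 mm long, 13 mm thick, lying across the free end of the board. Bystander. Origin: middle of its underside.
- shaker: Steel spice shaker, 64 mm across, 92 mm tall, standing beside the board. Bystander. Origin: centre of its base.
- tin: Dark tin with a paper label, 72 mm across, 100 mm tall. Bystander. Origin: centre of its base.
- sponge: Blue and green scouring sponge, 70 x 105 x 27 mm. Bystander. Origin: middle of its underside.
- tub: Clear topping tub, 110 x 160 x 55 mm. Bystander. Origin: middle of its underside.
- cutter: Pizza wheel with black handle, 200 mm long, lying flat. Bystander. Origin: underside, 25 mm in front of the handle's middle.
Mind the look-alikes: they are no part of the job. There is more than one size of the label; the job needs the middle-sized.

How it is judged:
By the outcome, as a careful person would: the job done as asked, in the order asked, and still so for the second after the job is handed in, with the robot touching nothing.
It also fails if it takes over 48 s, if anything falls off the work surface, if the arm or the gripper's body presses on something with over 40 N, if the wrist force passes 120 N, or if a joint passes its speed limit or range.

### The arm

A 7-joint arm with a two-finger parallel gripper is mounted at the origin on the work surface. World frame = base frame: x ahead of the robot, y to its left, z up, the work surface at z = 0. Lengths are in m, angles in degrees, forces in N, time in s.
With the tool pointing down it reaches from about 0.425 to 0.875 m from the base axis. Payload 9.9 kg.
Tool frame: the origin (TCP) lies between the finger pads; the fingertips stand 25 mm ahead of it and the grasp point (between the pads) lies 6 mm ahead of it; z points along the fingers, y is the direction in which the jaws open and shut (so a half turn about z gives the same grasp; the last joint's range is limited). The gripper opens to 85 mm and grips with 20 to 120 N. Pads are 22 mm wide; open, the fingers measure 114 mm over their backs; the gripper's body (76 mm by 85 mm) begins 54 mm behind the grasp point. The pads swing forward as they close: fully open they stand 13 mm farther back than shut.
Start: joints at [-78.255, 32.985, 1.427, 82.34, -0.859, 64.687, -3.237], TCP at [0.192, 0.647, 0.256] pointing down, gripper open.
Joint ranges: [-157.87, 157.87], [-19.46, 123.44], [-87.15, 90], [11.01, 140.99], [-62.26, 242.26], [9.8, 113.94], [-161.44, 161.44]. Speed limits (degrees/s): [127.2, 127.2, 172.46, 172.46, 180, 180, 180].

### API

Orientations are given as a 3x3 rotation matrix whose columns are the frame's x, y, z axes.
In Python, from bench import r gives the robot as it stands. The module is installed in compiled form; this text tells all that it offers.
- The arm moves only by the tool send_rows, never from a script. Its argument "targets" is one flat list of numbers, 6 for each row, row after row: the shift along the tool's x, y, z in m, then the turn, a rotation vector about the tool's x, y, z in degrees. A call has 1 to 5 rows; each row is the pose to reach, as a shift and turn from the pose commanded when the call began, along the tool's axes at that moment; what a row does not reach only later rows make up. A row lasts 1/8 s, in which the tool goes at most 62.5 mm and 10.7 degrees, less where a joint would pass 70% of its speed; a pose out of reach is approached as far as the arm can. A call with a gripper value outside its range is refused whole. "grip" is the finger opening in m, from 0 to 0.0854, set as the call begins (left out, the last holds). The fingers move at their own pace and stop on an object; the grip force is fixed at half the most. Time passes only in rows, so rows that repeat a pose let the fingers close. It gives the time, the measured TCP pose, the force and the opening at its end, in the units of the state.
- r.state(): the state, without advancing time (a new reading comes with each control period).
- r.camera(name): name is "side" or "top"; returns the picture (400x640x3 uint8, blue, green, red); there is no depth.
- r.calibration(name): a dict with "fx", "fy", "cx", "cy" (pixels), "eye" and "rotation" of the camera in the world. Camera axes: x right, y down, z forward; pixel columns grow to the right and rows downward; lengths in m; the calibration is good to about 2 mm. A picture is of the moment at which its call begins. calibration takes no time and is no camera call.
- r.finish_job(): hands the job in, once; it reports no verdict.
The state is a dict: "time_s": time; "qpos": joint angles; "qd": joint speeds; "joint_efforts": joint torques, N m; "ee_pos": TCP position; "tool_rot": TCP orientation; "contact_force": force on the tool from outside, world axes, zero at the start; "torque": the same for the moment, N m; "gripper_width": opening from 0.0 (shut) to 1.0 (fully open).
Only numpy, scipy, OpenCV 4.12 (cv2) and the standard library are available. Lean on these libraries where they do the work, as an engineer would, in place of code of your own. Each camera call takes 0.05 s, during which the arm holds its last target.

## Working session

There is one attempt and no reset: what is moved stays moved. The work goes in short steps, Python scripts to look and compute and a tool call to move; the robot and the scene stay as the last step left them, time stands still between calls to the robot, and variables do not carry over. Pictures are saved under pics/ and viewed, and the job is handed in when it is done.

Besides the shell and the picture viewer there is one more tool, called after ">>>" in YAML: its name, and indented under it one key for each argument. send_rows: Moves the arm, as the interface text tells. Its arguments: {"type":"object","properties":{"targets":{"type":"array"},"grip":{"type":"number"}},"required":["targets"]}

```bash
mkdir -p pics; python3 - <<'E'
from bench import r
import cv2,numpy as np
s=r.state()
for k,v in s.items(): print(k,np.round(v,3).tolist())
for n in("side","top"):
    c=r.calibration(n); print(n,{k:np.round(v,4).tolist() for k,v in c.items()})
    cv2.imwrite(f"pics/{n}0.png",r.camera(n))
E
```

```text
time_s 0.0
qpos [-78.252, 33.033, 1.423, 82.385, -0.86, 64.687, -3.238]
qd [-0.009, -0.066, 0.059, -0.032, 0.032, -0.006, -0.01]
joint_efforts [0.001, -76.575, 2.25, -28.597, 0.015, 0.012, 0.0]
ee_pos [0.192, 0.647, 0.255]
tool_rot [[-0.959, 0.285, -0.0], [0.285, 0.959, -0.002], [-0.0, -0.002, -1.0]]
contact_force [0.152, -0.355, 0.065]
torque [0.015, 0.044, -0.036]
gripper_width 1.003
side {'fx': 482.7087, 'fy': 482.7087, 'cx': 330.6556, 'cy': 199.7934, 'eye': [-0.1757, 1.1551, 0.9594], 'rotation': [[-0.8579, -0.2835, 0.4285], [-0.5138, 0.4733, -0.7155], [0.0001, -0.834, -0.5517]]}
top {'fx': 436.8526, 'fy': 436.8526, 'cx': 323.1739, 'cy': 189.9579, 'eye': [0.2721, 0.019, 1.2557], 'rotation': [[-0.0013, -0.9825, 0.1862], [-0.9996, -0.004, -0.028], [0.0283, -0.1862, -0.9821]]}
```

```bash
ls -la .
```

```text
total 12
drwxr-xr-x  3 agent agent 4096 Dec  7 01:13 .
drwxr-xr-x 23 root  root  4096 Dec  7 01:13 ..
drwxr-xr-x  2 agent agent 4096 Dec  7 01:13 pics
```

View pics/side0.png

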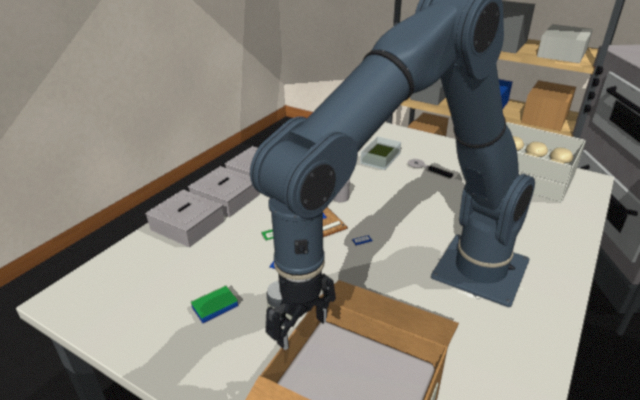

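View pics/top0.png

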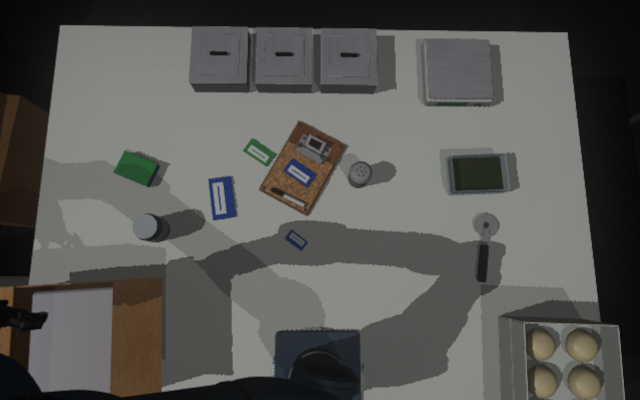

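Three blue labels show up in the top view: a large one at (222,198) on the bench, one at (299,173) on the cork in front of the clip, and a small one at (296,240) on the bench. The one on the cork is the middle-sized and fits the description. I'll confirm it in an enlarged crop.

```bash
python3 - <<'E'
import cv2
i=cv2.imread("pics/top0.png")
cv2.imwrite("pics/c1.png",cv2.resize(i[115:220,250:375],None,fx=5.6,fy=5.6,interpolation=cv2.INTER_CUBIC))
E
```

```text
(no output)
```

View pics/c1.png

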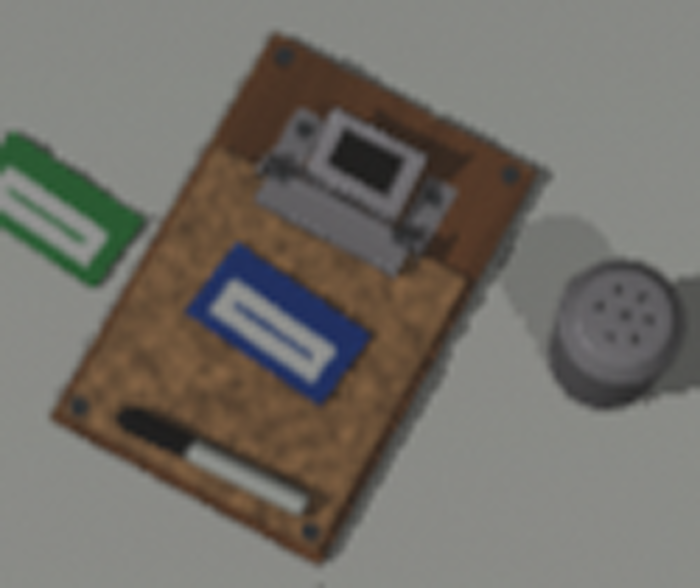

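```bash
cat > h.py <<'E'
import numpy as np
from bench import r
def ray(cam,px,z):
    c=r.calibration(cam); R=np.array(c['rotation']); e=np.array(c['eye'])
    d=R@np.array([(px[0]-c['cx'])/c['fx'],(px[1]-c['cy'])/c['fy'],1]); t=(z-e[2])/d[2]
    return (e+t*d)
def proj(cam,p):
    c=r.calibration(cam); q=np.array(c['rotation']).T@(np.array(p)-np.array(c['eye']))
    return np.array([c['fx']*q[0]/q[2]+c['cx'],c['fy']*q[1]/q[2]+c['cy']])
def fit(model,pts): # 2D rigid: world=R m+t
    m=np.array(model,float);p=np.array(pts,float);mc=m.mean(0);pc=p.mean(0)
    H=(m-mc).T@(p-pc);U,S,V=np.linalg.svd(H);a=np.arctan2(H[0,1]-H[1,0],H[0,0]+H[1,1])
    R=np.array([[np.cos(a),-np.sin(a)],[np.sin(a),np.cos(a)]]);t=pc-R@mc
    return a,R,t,np.linalg.norm((m@R.T+t)-p,axis=1)
E
python3 - <<'E'
from h import *
f=lambda q:((q[0]+.5)/5.6-.5+250,(q[1]+.5)/5.6-.5+115)
def W(q,z): return ray('top',f(q),z)[:2]
b=[W(q,.014) for q in[(275,35),(548,175),(322,562),(55,412)]]
bm=[(.12,.08),(.12,-.08),(-.12,-.08),(-.12,.08)]
l=[W(q,.019) for q in[(238,243),(372,335),(322,407),(188,312)]]
lm=[(.023,.043),(.023,-.043),(-.023,-.043),(-.023,.043)]
for m,p in((bm,b),(lm,l)):
    P=np.array(p);print(P.round(4).tolist(),[round(float(np.linalg.norm(P[i]-P[i-1])),4) for i in range(4)])
    a,R,t,e=fit(m,p);print(np.degrees(a),t,e*1e3)
    if m is bm: Rb,tb,ab=R,t,a
print('label in board',Rb.T@(t-tb),np.degrees(a-ab))
for n,q,z in (('barrelL',(285,165),.02),('lever tl',(330,108),.03),('lever tr',(425,150),.03),('lip L',(258,195),.02),('lip R',(400,275),.02),('marker',(125,418),.027),('m2',(308,505),.027),('shaker',(622,320),.092),('spare',(148,215),.005)):
    print(n,Rb.T@(W(q,z)-tb))
E
```

```text
[[0.7168, 0.0563], [0.6406, -0.0884], [0.4346, 0.0297], [0.5121, 0.1676]] [0.233, 0.1635, 0.2374, 0.1581]
-28.986279068928827 [0.57602585 0.04129206] [4.30179987 2.24575718 2.35089938 2.92612655]
[[0.6012, 0.0743], [0.5524, 0.0044], [0.5143, 0.0301], [0.5641, 0.0997]] [0.0449, 0.0852, 0.046, 0.0856]
-35.015961858183395 [0.55801778 0.05214436] [0.38068535 0.7459951  0.19196126 0.88499507]
label in board [-0.02101133  0.00076618] -6.02968278925457
barrelL [0.05448949 0.04035862]
lever tl [0.09043223 0.03343525]
lever tr [ 0.09483642 -0.02082967]
lip L [0.03339639 0.04462926]
lip R [ 0.03208876 -0.04093147]
marker [-0.10389233  0.04428501]
m2 [-0.09755742 -0.05912288]
shaker [ 0.04874362 -0.15400718]
spare [-0.00102483  0.09228217]
```

```bash
cat > ov.py <<'E'
from h import *
import cv2,sys
def draw(cam,src,out,board,label,x0,y0,w,h,s,lab=True,clip=0.0):
    i=cv2.imread(src)[y0:y0+h,x0:x0+w]; o=cv2.resize(i,None,fx=s,fy=s,interpolation=cv2.INTER_CUBIC)
    def B(x,y,z):
        a=np.radians(board[2]);c,sn=np.cos(a),np.sin(a);return (board[0]+c*x-sn*y,board[1]+sn*x+c*y,z)
    def pl(P,col):
        q=[(proj(cam,p)-[x0,y0]+.5)*s-.5 for p in P]
        cv2.polylines(o,[np.round(np.array(q)).astype(int)],True,col,1)
    rect=lambda xa,xb,ya,yb,z:[B(xa,ya,z),B(xb,ya,z),B(xb,yb,z),B(xa,yb,z)]
    pl(rect(-.12,.12,-.08,.08,.014),(0,255,255))
    pl(rect(-.12,.12,-.08,.08,.0),(0,120,255))
    pl(rect(.03,.0485,-.042,.042,.015),(255,255,0))
    b0=board; 
    if lab:
        board=label; pl(rect(-.023,.023,-.043,.043,.019),(0,0,255)); 
    cv2.imwrite(out,o)
E
python3 - <<'E'
from ov import *
draw('top','pics/top0.png','pics/o1.png',(.576,.0413,-29),(.558,.0521,-35),250,115,125,105,6)
E
```

```text
(no output)
```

View pics/o1.png

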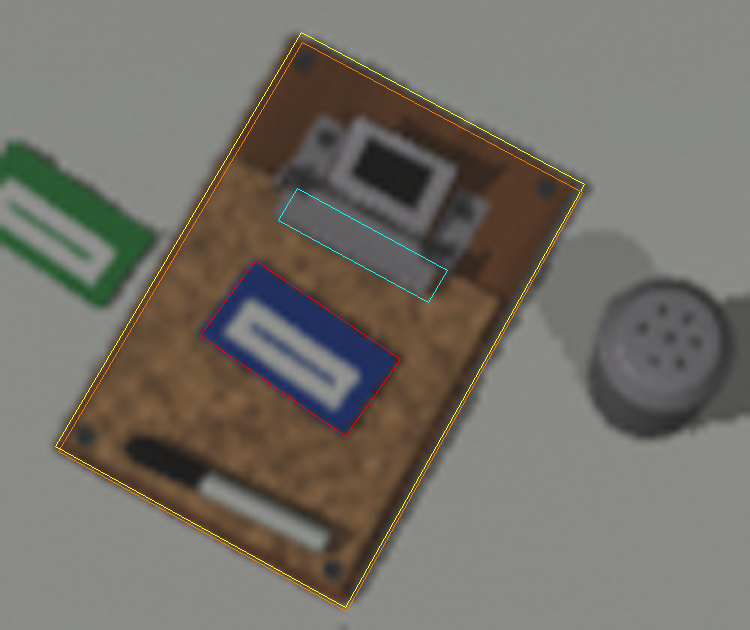

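```bash
python3 - <<'E'
import cv2
i=cv2.imread("pics/top0.png")
i=cv2.convertScaleAbs(i,alpha=1.5)
cv2.imwrite("pics/c2.png",cv2.resize(i[117:180,270:350],None,fx=9.5,fy=9.5,interpolation=cv2.INTER_CUBIC))
i=cv2.convertScaleAbs(cv2.imread("pics/side0.png"),alpha=1.3)
cv2.imwrite("pics/c3.png",cv2.resize(i[190:290,250:390],None,fx=5.6,fy=5.6,interpolation=cv2.INTER_CUBIC))
E
```

```text
(no output)
```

View pics/c2.png

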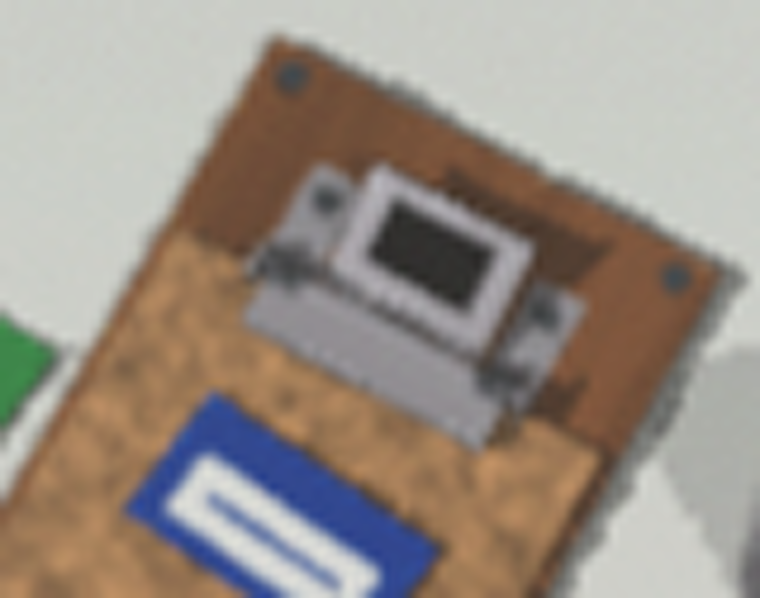

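View pics/c3.png

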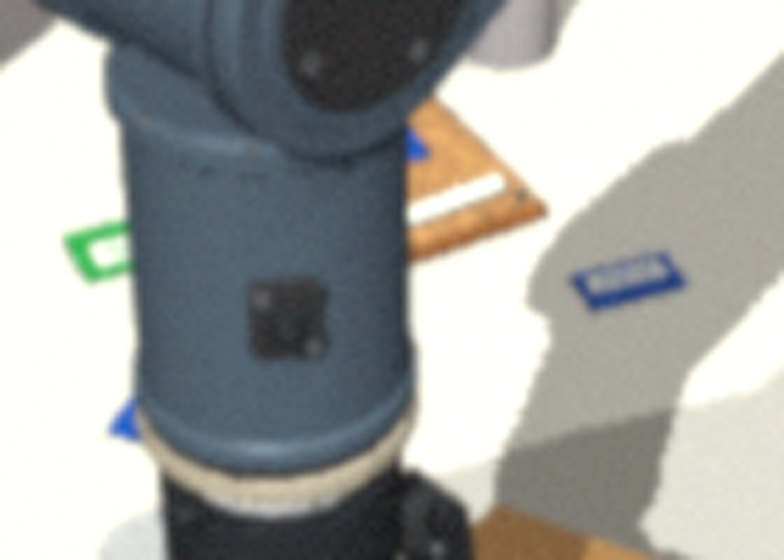

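```bash
python3 - <<'E'
from h import *
g=lambda q:((q[0]+.5)/9.5-.5+270,(q[1]+.5)/9.5-.5+117)
f=lambda q:((q[0]+.5)/5.6-.5+250,(q[1]+.5)/5.6-.5+115)
obs=[(g((275,35)),.0115,(.12,.08)),(g((722,268)),.0115,(.12,-.08)),(g((180,235)),.014,(.0485,.08)),(g((602,452)),.014,(.0485,-.08)),
(g((245,320)),.0165,(.03,.042)),(g((482,450)),.0165,(.03,-.042)),(f((57,412)),.014,(-.12,.08)),(f((318,560)),.014,(-.12,-.08))]
P=[ray('top',p,z)[:2] for p,z,m in obs];M=[m for *_,m in obs]
a,R,t,e=fit(M,P);print(np.degrees(a),t);print(((np.array(P)-t)@R*1e3).round(1).tolist())
lt=np.array([.558,.0521]);print('label',R.T@(lt-t),-35.0-np.degrees(a))
for n,p,z in (('levtopL',(375,162),.03),('levtopR',(535,240),.03),('leverfrontL',(325,270),.02),('leverfrontR',(495,350),.02)): print(n,R.T@(ray('top',g(p),z)[:2]-t))
s=r.state()
Rt=np.array(s['tool_rot'])
print(s['ee_pos'], np.degrees(np.arctan2(Rt[1,0],Rt[0,0])))
E
```

```text
-28.426051067712102 [0.57769842 0.0430972 ]
[[118.2, 79.7], [118.8, -79.0], [46.2, 73.5], [48.1, -74.2], [31.4, 42.1], [30.3, -41.7], [-116.5, 77.3], [-119.5, -77.6]]
label [-0.02160898 -0.00145957] -6.573948932287898
levtopL [0.09158334 0.02925933]
levtopR [ 0.09338316 -0.02576163]
leverfrontL [0.05645383 0.02766254]
leverfrontR [ 0.05927734 -0.03050494]
[0.19213188 0.64670149 0.25555222] 163.45547205111527
```

>>> send_rows:
  targets: [-0.477,-0.457,0,0,0,0,-0.477,-0.457,0,0,0,0,-0.477,-0.457,0,0,0,0,-0.477,-0.457,0,0,0,0,-0.477,-0.457,0,0,0,0]

```text
time_s: 0.72
ee_pos: [0.3477, 0.3736, 0.2562]
tool_rot: [[-0.959, 0.285, 0.0], [0.285, 0.959, -0.0], [-0.0, -0.0, -1.0]]
contact_force: [1.9, 0.1, 0.3]
gripper_width: 1.0
```

```bash
cat > d.py <<'E'
# usage: d.py bx by tcpz toolx_angle_in_board_deg  -> tool-axis shift & z turn
from h import *
import sys
bx,by,z,ang=map(float,sys.argv[1:5])
B=np.array([.577,.0425]);a=np.radians(-28.7);Rb=np.array([[np.cos(a),-np.sin(a)],[np.sin(a),np.cos(a)]])
s=r.state();R=np.array(s['tool_rot']);p=np.array(s['ee_pos'])
t=np.append(B+Rb@[bx,by],z)
cb=Rb.T@(p[:2]-B);yaw=np.degrees(np.arctan2(R[1,0],R[0,0]))
print('t',round(s['time_s'],2),'TCP board',cb.round(4),'z',p[2].round(4),'toolx in board',round((yaw+28.7+540)%360-180,2),'tilt',R[:,2].round(4),'F',np.round(s['contact_force'],1),'w',round(s['gripper_width'],3))
print('shift tool',(R.T@(t-p)).round(4),'turn z',round(-((ang-28.7-yaw+540)%360-180),2),'q',np.round(s['qpos'],0))
E
python3 d.py -.066 -.001 .1 180
```

```text
t 0.72 TCP board [-0.3602  0.1803] z 0.2562 toolx in board -167.84 tilt [ 0.e+00 -2.e-04 -1.e+00] F [1.9 0.1 0.3] w 1.0
shift tool [-0.2494 -0.2391  0.1563] turn z 12.16 q [-55.  19.   3. 107.  -1.  54.  23.]
```

>>> send_rows:
  targets: [-0.249,-0.239,0,0,0,12.2,-0.249,-0.239,0,0,0,12.2,-0.249,-0.239,0,0,0,12.2,-0.249,-0.239,0,0,0,12.2,-0.249,-0.239,0,0,0,12.2]

```text
time_s: 1.35
ee_pos: [0.5021, 0.1022, 0.2563]
tool_rot: [[-0.877, 0.481, 0.0], [0.481, 0.877, 0.0], [0.0, 0.0, -1.0]]
contact_force: [0.3, -0.2, 0.8]
gripper_width: 1.001
```

>>> send_rows:
  targets: [0,0,0,0,0,0,0,0,0,0,0,0]

```text
time_s: 1.6
ee_pos: [0.5011, 0.1041, 0.256]
tool_rot: [[-0.876, 0.482, -0.001], [0.482, 0.876, 0.0], [0.001, -0.0, -1.0]]
contact_force: [-0.5, -0.3, -0.2]
gripper_width: 1.003
```

```bash
python3 d.py -.066 -.001 .06 180
```

```text
t 1.6 TCP board [-0.0961  0.0176] z 0.256 toolx in board 179.92 tilt [-9.e-04  2.e-04 -1.e+00] F [-0.5 -0.3 -0.2] w 1.003
shift tool [-0.0303 -0.0185  0.1959] turn z -0.08 q [-25.  20.  12. 107.  -5.  54.  50.]
```

>>> send_rows:
  targets: [-0.03,-0.0185,0.06,0,0,0,-0.03,-0.0185,0.12,0,0,0,-0.03,-0.0185,0.17,0,0,0,-0.03,-0.0185,0.196,0,0,0,-0.03,-0.0185,0.196,0,0,0]

```text
time_s: 2.22
ee_pos: [0.5171, 0.0748, 0.0586]
tool_rot: [[-0.878, 0.479, -0.004], [0.479, 0.878, -0.0], [0.004, -0.002, -1.0]]
contact_force: [-0.4, -0.2, 0.6]
gripper_width: 1.002
```

```bash
python3 d.py -.066 -.001 .045 180; python3 - <<'E'
from h import *
import cv2
i=r.camera('side');cv2.imwrite('pics/s1.png',i)
cv2.imwrite("pics/c4.png",cv2.resize(i[160:280,250:400],None,fx=5,fy=5,interpolation=cv2.INTER_CUBIC))
i=r.camera('top');cv2.imwrite('pics/t1.png',i)
cv2.imwrite("pics/c5.png",cv2.resize(i[100:225,240:390],None,fx=4.6,fy=4.6,interpolation=cv2.INTER_CUBIC))
E
```

```text
t 2.23 TCP board [-0.068  -0.0004] z 0.0586 toolx in board -179.9 tilt [-4.3e-03 -2.0e-04 -1.0e+00] F [-0.4 -0.2  0.6] w 1.002
shift tool [-0.0021 -0.0005  0.0136] turn z 0.1 q [-18.  36.   8. 117. -10.  27.  58.]
```

View pics/c4.png

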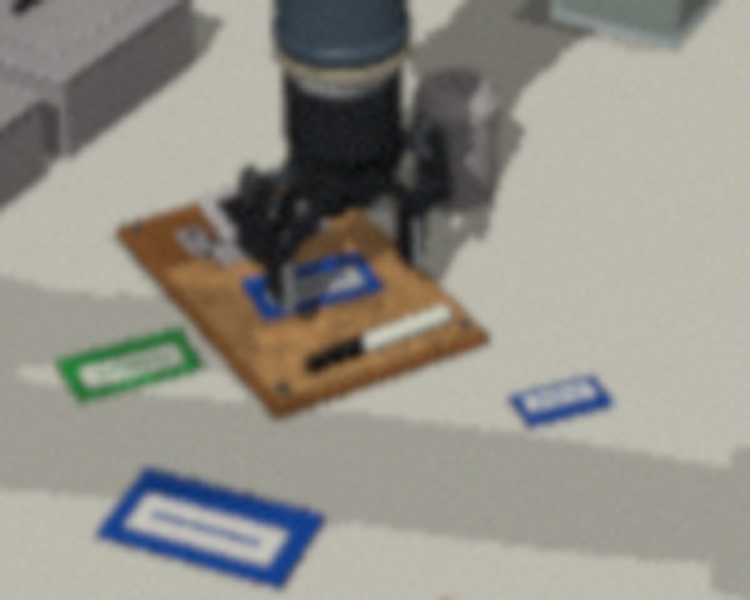

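View pics/c5.png

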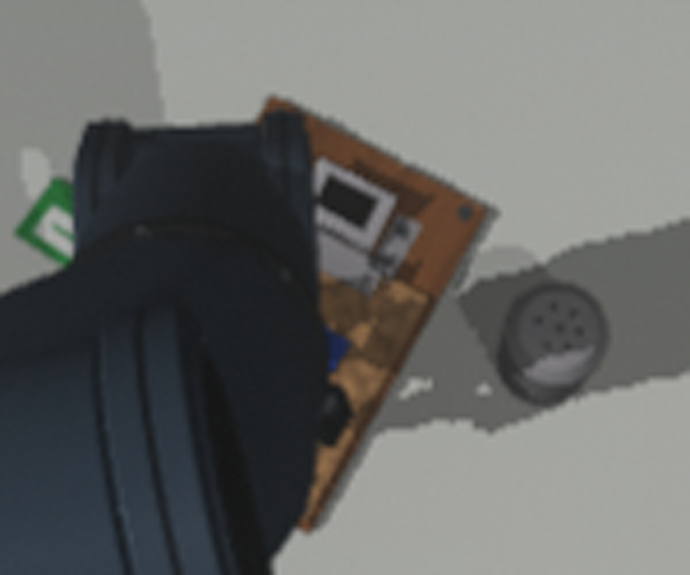

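>>> send_rows:
  targets: [0,0,0.008,0,0,0,0,0,0.013,0,0,0,0,0,0.015,0,0,0]

```text
time_s: 2.7
ee_pos: [0.5189, 0.0733, 0.0453]
tool_rot: [[-0.877, 0.481, 0.0], [0.481, 0.877, 0.0], [-0.0, 0.0, -1.0]]
contact_force: [-0.6, -1.4, 0.1]
gripper_width: 0.999
```

>>> send_rows:
  targets: [0,0,0.001,0,0,0,0,0,0.002,0,0,0,0,0,0.003,0,0,0]

```text
time_s: 3.08
ee_pos: [0.5189, 0.0732, 0.0423]
tool_rot: [[-0.877, 0.481, 0.0], [0.481, 0.877, 0.0], [-0.0, 0.0, -1.0]]
contact_force: [0.0, -0.5, 0.1]
gripper_width: 1.001
```

>>> send_rows:
  targets: [0,0,0.001,0,0,0,0,0,0.002,0,0,0,0,0,0.003,0,0,0]

```text
time_s: 3.45
ee_pos: [0.5189, 0.0733, 0.0392]
tool_rot: [[-0.877, 0.481, 0.0], [0.481, 0.877, -0.0], [-0.0, -0.0, -1.0]]
contact_force: [-1.0, -0.3, -0.6]
gripper_width: 1.001
```

>>> send_rows:
  targets: [0,0,0.001,0,0,0,0,0,0.002,0,0,0]

```text
time_s: 3.7
ee_pos: [0.5189, 0.0733, 0.0372]
tool_rot: [[-0.877, 0.481, -0.0], [0.481, 0.877, -0.0], [0.0, -0.0, -1.0]]
contact_force: [-0.3, -0.3, -0.6]
gripper_width: 1.001
```

>>> send_rows:
  targets: [0,0,0.004,0,0,0,0,0,0.007,0,0,0,0,0,0.008,0,0,0]

```text
time_s: 4.08
ee_pos: [0.5187, 0.0732, 0.0289]
tool_rot: [[-0.877, 0.481, -0.001], [0.481, 0.877, -0.0], [0.0, -0.0, -1.0]]
contact_force: [0.5, -0.8, 0.6]
gripper_width: 1.001
```

>>> send_rows:
  targets: [0,0,0.001,0,0,0,0,0,0.0015,0,0,0]

```text
time_s: 4.32
ee_pos: [0.5189, 0.0732, 0.0277]
tool_rot: [[-0.877, 0.481, -0.0], [0.481, 0.877, -0.0], [0.0, -0.0, -1.0]]
contact_force: [0.3, -0.9, -0.8]
gripper_width: 0.998
```

>>> send_rows:
  targets: [0,0,0.001,0,0,0]

```text
time_s: 4.45
ee_pos: [0.5189, 0.0733, 0.0268]
tool_rot: [[-0.877, 0.481, 0.0], [0.481, 0.877, -0.0], [-0.0, 0.0, -1.0]]
contact_force: [-0.2, -1.1, -0.0]
gripper_width: 0.999
```

>>> send_rows:
  targets: [0,0,0.001,0,0,0]

```text
time_s: 4.58
ee_pos: [0.5189, 0.0733, 0.0259]
tool_rot: [[-0.877, 0.481, 0.0], [0.481, 0.877, 0.0], [-0.0, 0.0, -1.0]]
contact_force: [-3.9, 0.4, 16.7]
gripper_width: 1.0
```

>>> send_rows:
  targets: [0,0,-0.012,0,0,0,0,0,-0.016,0,0,0]

```text
time_s: 4.82
ee_pos: [0.5193, 0.0733, 0.0428]
tool_rot: [[-0.877, 0.481, 0.001], [0.481, 0.877, 0.0], [-0.001, 0.001, -1.0]]
contact_force: [-1.1, 0.1, -0.6]
gripper_width: 1.0
```

>>> send_rows:
  targets: [0,0,0,0,0,0,0,0,0,0,0,0,0,0,0,0,0,0,0,0,0,0,0,0]
  grip: 0.05

```text
time_s: 5.32
ee_pos: [0.5188, 0.0732, 0.0416]
tool_rot: [[-0.877, 0.481, -0.0], [0.481, 0.877, -0.0], [0.0, -0.0, -1.0]]
contact_force: [-0.3, -0.2, -0.2]
gripper_width: 0.585
```

>>> send_rows:
  targets: [0,0,0.002,0,0,0,0,0,0.004,0,0,0]

```text
time_s: 5.58
ee_pos: [0.5189, 0.0732, 0.0376]
tool_rot: [[-0.877, 0.481, -0.0], [0.481, 0.877, -0.0], [0.0, -0.0, -1.0]]
contact_force: [0.0, -0.9, -0.2]
gripper_width: 0.581
```

>>> send_rows:
  targets: [0,0,0.001,0,0,0]

```text
time_s: 5.7
ee_pos: [0.5187, 0.0732, 0.0366]
tool_rot: [[-0.877, 0.481, -0.0], [0.481, 0.877, -0.0], [0.0, -0.0, -1.0]]
contact_force: [-0.9, -0.1, -0.1]
gripper_width: 0.588
```

>>> send_rows:
  targets: [0,0,0.001,0,0,0]

```text
time_s: 5.82
ee_pos: [0.5188, 0.0732, 0.036]
tool_rot: [[-0.877, 0.481, -0.0], [0.481, 0.877, 0.0], [0.0, 0.0, -1.0]]
contact_force: [-3.1, 0.4, 16.3]
gripper_width: 0.586
```

>>> send_rows:
  targets: [0,0,0.001,0,0,0]

```text
time_s: 5.95
ee_pos: [0.5188, 0.0732, 0.0359]
tool_rot: [[-0.877, 0.481, 0.0], [0.481, 0.877, 0.0], [-0.0, 0.0, -1.0]]
contact_force: [-6.8, 0.2, 32.4]
gripper_width: 0.588
```

>>> send_rows:
  targets: [0,0,-0.0032,0,0,0,0,0,-0.0032,0,0,0]

```text
time_s: 6.2
ee_pos: [0.519, 0.0732, 0.0382]
tool_rot: [[-0.877, 0.481, 0.0], [0.481, 0.877, 0.0], [-0.0, 0.0, -1.0]]
contact_force: [-0.1, -0.2, 0.0]
gripper_width: 0.583
```

>>> send_rows:
  targets: [-0.004,0,0,0,0,0,-0.008,0,0,0,0,0,-0.012,0,0,0,0,0,-0.016,0,0,0,0,0,-0.018,0,0,0,0,0]

```text
time_s: 6.82
ee_pos: [0.5349, 0.0644, 0.0379]
tool_rot: [[-0.877, 0.481, 0.0], [0.481, 0.877, -0.0], [-0.0, -0.0, -1.0]]
contact_force: [-0.3, 0.4, -0.9]
gripper_width: 0.58
```

```bash
python3 d.py -.033 -.001 .0378 180; python3 - <<'E'
from h import *
import cv2
i=r.camera('side');cv2.imwrite('pics/s2.png',i)
cv2.imwrite("pics/c6.png",cv2.resize(i[190:250,265:355],None,fx=8.5,fy=8.5,interpolation=cv2.INTER_CUBIC))
E
```

```text
t 6.83 TCP board [-0.0474 -0.001 ] z 0.0379 toolx in board 179.94 tilt [ 0.e+00 -1.e-04 -1.e+00] F [-0.3  0.4 -0.9] w 0.58
shift tool [-0.0144  0.      0.0001] turn z -0.06 q [-16.  39.   7. 116. -10.  26.  59.]
```

View pics/c6.png

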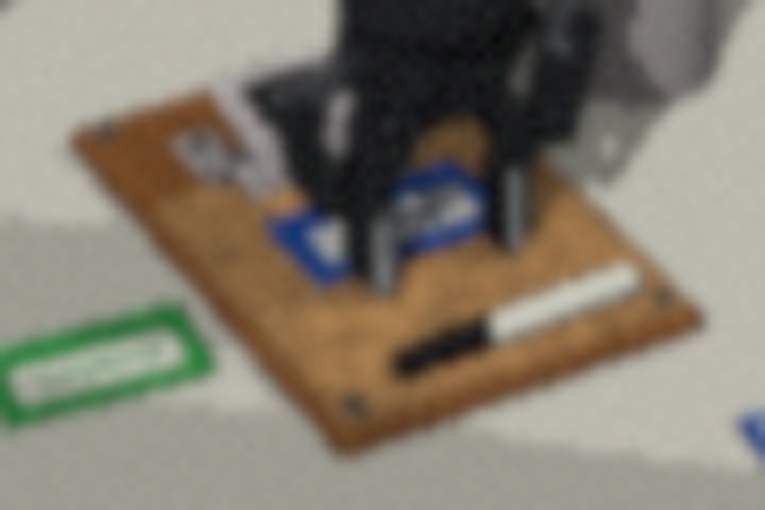

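The side view shows both fingertips, at (380,285) and (513,245), behind the label's trailing edge. The label has turned nearly parallel to the board's end. I'll keep pushing until it sits just in front of the jaw.

>>> send_rows:
  targets: [-0.003,0,0,0,0,0,-0.006,0,0,0,0,0,-0.009,0,0,0,0,0,-0.011,0,0,0,0,0,-0.012,0,0,0,0,0]

```text
time_s: 7.5
ee_pos: [0.5453, 0.0587, 0.038]
tool_rot: [[-0.877, 0.481, 0.0], [0.481, 0.877, -0.0], [-0.0, -0.0, -1.0]]
contact_force: [-0.7, -0.3, 0.2]
gripper_width: 0.583
```

```bash
python3 d.py -.033 -.001 .0378 180; python3 - <<'E'
from h import *
from ov import draw
import cv2
i=r.camera('side');cv2.imwrite('pics/s3.png',i)
draw('side','pics/s3.png','pics/c7.png',(.577,.0425,-28.7),(.577+.877*-.001,.0425+.48*.001,-28.7),265,185,90,65,8.5)
E
```

```text
t 7.5 TCP board [-0.0356 -0.001 ] z 0.038 toolx in board 179.95 tilt [ 0. -0. -1.] F [-0.7 -0.3  0.2] w 0.583
shift tool [-0.0026  0.      0.0002] turn z -0.05 q [-16.  39.   7. 114. -10.  27.  60.]
```

View pics/c7.png

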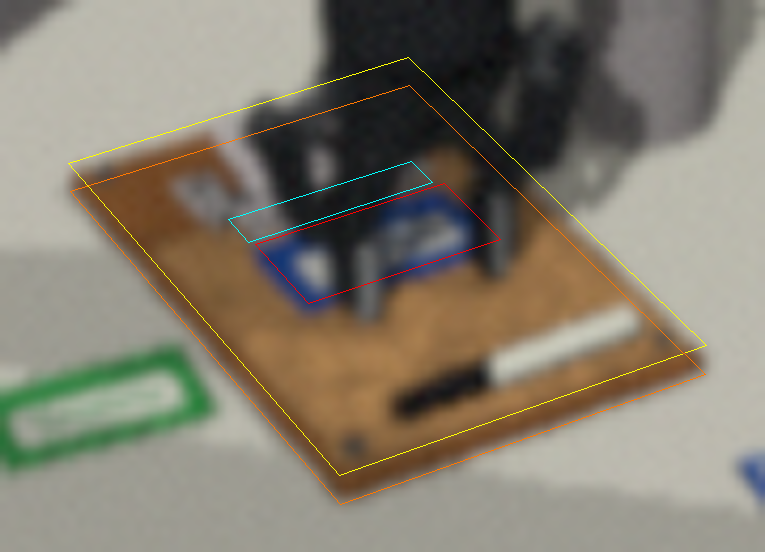

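>>> send_rows:
  targets: [-0.002,0,0,0,0,0,-0.003,0,0,0,0,0,-0.003,0,0,0,0,0]

```text
time_s: 7.92
ee_pos: [0.5479, 0.0573, 0.038]
tool_rot: [[-0.877, 0.481, 0.0], [0.481, 0.877, -0.0], [-0.0, 0.0, -1.0]]
contact_force: [-0.1, 0.6, -0.3]
gripper_width: 0.584
```

>>> send_rows:
  targets: [0.003,0,0,0,0,0,0.006,0,0,0,0,0,0.006,0,-0.03,0,0,0,0.006,0,-0.07,0,0,0]

```text
time_s: 8.43
ee_pos: [0.5416, 0.0604, 0.108]
tool_rot: [[-0.877, 0.481, -0.002], [0.481, 0.877, -0.0], [0.002, -0.001, -1.0]]
contact_force: [0.5, -0.3, 1.1]
gripper_width: 0.586
```

```bash
python3 d.py .02 -.001 .10 90
```

```text
t 8.43 TCP board [-0.0396 -0.0013] z 0.108 toolx in board 179.97 tilt [-2.3e-03 -4.0e-04 -1.0e+00] F [ 0.5 -0.3  1.1] w 0.586
shift tool [-0.0597  0.0004  0.0079] turn z 89.97 q [-17.  33.   9. 112.  -8.  36.  58.]
```

>>> send_rows:
  targets: [-0.012,0,0,0,0,10.5,-0.024,0,0,0,0,21,-0.036,0,0,0,0,31.5,-0.048,0,0,0,0,42,-0.058,0,0,0,0,52.5]
  grip: 0.0854

```text
time_s: 9.05
ee_pos: [0.5935, 0.0324, 0.108]
tool_rot: [[-0.146, 0.989, -0.0], [0.989, 0.146, 0.0], [0.0, -0.0, -1.0]]
contact_force: [0.0, 0.6, 0.0]
gripper_width: 1.0
```

>>> send_rows:
  targets: [0,0,0,0,0,10.5,0,0,0,0,0,21,0,0,0,0,0,31.5,0,0,0,0,0,37.5,0,0,0,0,0,37.5]

```text
time_s: 9.68
ee_pos: [0.5931, 0.0328, 0.1078]
tool_rot: [[0.48, 0.877, -0.001], [0.877, -0.48, -0.0], [-0.0, -0.0, -1.0]]
contact_force: [0.4, -0.3, 0.1]
gripper_width: 0.999
```

```bash
python3 d.py .0181 -.001 .06 90; python3 - <<'E'
from h import *
from ov import draw
import cv2
i=r.camera('side');cv2.imwrite('pics/s4.png',i)
draw('side','pics/s4.png','pics/c8.png',(.577,.0425,-28.7),(.577+.877*.0014,.0425-.48*.0014,-28.7),265,185,90,65,8.5)
i=r.camera('top');cv2.imwrite('pics/t4.png',i)
draw('top','pics/t4.png','pics/c9.png',(.577,.0425,-28.7),(.577+.877*.0014,.0425-.48*.0014,-28.7),250,115,125,105,6)
E
```

```text
t 9.68 TCP board [ 0.0188 -0.0008] z 0.1078 toolx in board 90.02 tilt [-5.e-04 -3.e-04 -1.e+00] F [ 0.4 -0.3  0.1] w 0.999
shift tool [-0.0002 -0.0007  0.0478] turn z 0.02 q [-29.  41.  35. 105. -33.  44.  -5.]
```

View pics/c8.png

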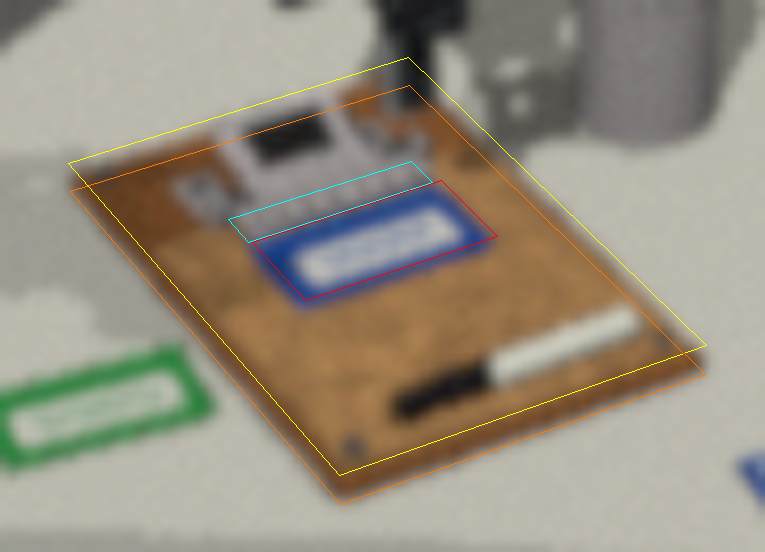

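View pics/c9.png

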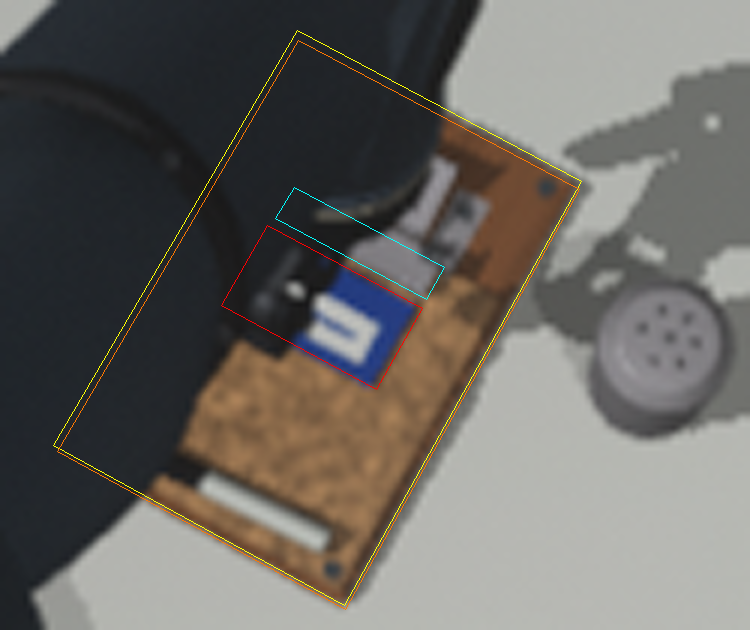

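>>> send_rows:
  targets: [0,-0.0007,0.03,0,0,0,0,-0.0007,0.05,0,0,0,0,-0.0007,0.06,0,0,0,0,-0.0007,0.063,0,0,0]

```text
time_s: 10.28
ee_pos: [0.5927, 0.0326, 0.0448]
tool_rot: [[0.48, 0.877, -0.0], [0.877, -0.48, 0.0], [-0.0, -0.0, -1.0]]
contact_force: [-0.6, 0.0, 0.1]
gripper_width: 1.001
```

>>> send_rows:
  targets: [0,0,0.002,0,0,0,0,0,0.004,0,0,0,0,0,0.006,0,0,0,0,0,0.006,0,0,0]

```text
time_s: 10.78
ee_pos: [0.5928, 0.0327, 0.039]
tool_rot: [[0.481, 0.877, 0.0], [0.877, -0.481, 0.0], [0.0, 0.0, -1.0]]
contact_force: [0.6, -0.7, -0.3]
gripper_width: 1.003
```

```bash
python3 d.py .0181 -.001 .0278 90; python3 - <<'E'
from h import *
import cv2
i=r.camera('side');cv2.imwrite('pics/s5.png',i)
cv2.imwrite("pics/c10.png",cv2.resize(i[185:250,265:355],None,fx=8.5,fy=8.5,interpolation=cv2.INTER_CUBIC))
E
```

```text
t 10.78 TCP board [ 0.0185 -0.001 ] z 0.039 toolx in board 89.96 tilt [ 1.e-04  0.e+00 -1.e+00] F [ 0.6 -0.7 -0.3] w 1.003
shift tool [-0.     -0.0004  0.0112] turn z -0.04 q [-26.  46.  30. 108. -37.  37.  -1.]
```

View pics/c10.png

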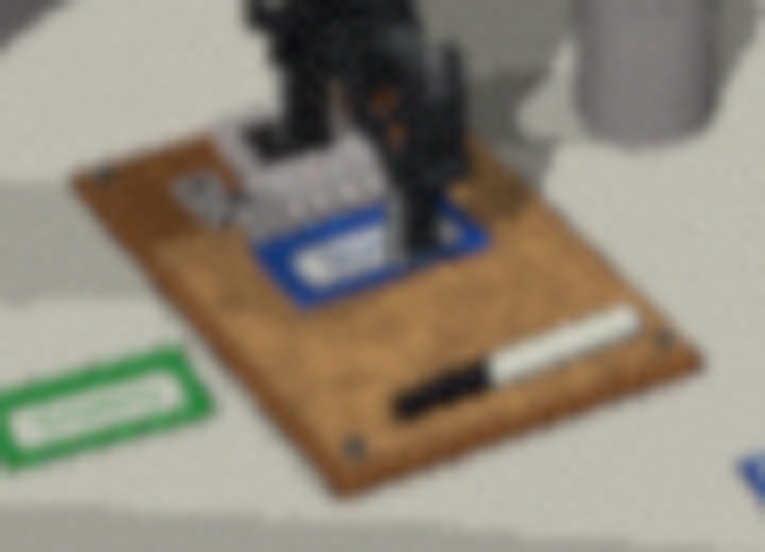

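>>> send_rows:
  targets: [0,-0.0014,0.002,0,0,0,0,-0.0014,0.004,0,0,0,0,-0.0014,0.006,0,0,0,0,-0.0014,0.007,0,0,0]

```text
time_s: 11.32
ee_pos: [0.5916, 0.0334, 0.0322]
tool_rot: [[0.481, 0.877, 0.0], [0.877, -0.481, 0.0], [0.0, 0.0, -1.0]]
contact_force: [-1.9, 0.7, 6.8]
gripper_width: 1.0
```

>>> send_rows:
  targets: [0,0,0.001,0,0,0,0,0,0.002,0,0,0,0,0,0.003,0,0,0]

```text
time_s: 11.7
ee_pos: [0.5915, 0.0335, 0.0294]
tool_rot: [[0.481, 0.877, 0.0], [0.877, -0.481, 0.0], [0.0, -0.0, -1.0]]
contact_force: [-4.3, 1.7, 8.4]
gripper_width: 0.999
```

```bash
python3 d.py .0171 -.001 .0278 90; python3 - <<'E'
from h import *
import cv2
i=r.camera('side');cv2.imwrite('pics/s6.png',i)
cv2.imwrite("pics/c11.png",cv2.resize(i[185:250,265:355],None,fx=8.5,fy=8.5,interpolation=cv2.INTER_CUBIC))
E
```

```text
t 11.7 TCP board [ 0.017 -0.001] z 0.0294 toolx in board 89.95 tilt [ 1.e-04  5.e-04 -1.e+00] F [-4.3  1.7  8.4] w 0.999
shift tool [-0.      0.0001  0.0016] turn z -0.05 q [-26.  46.  29. 108. -38.  35.  -1.]
```

View pics/c11.png

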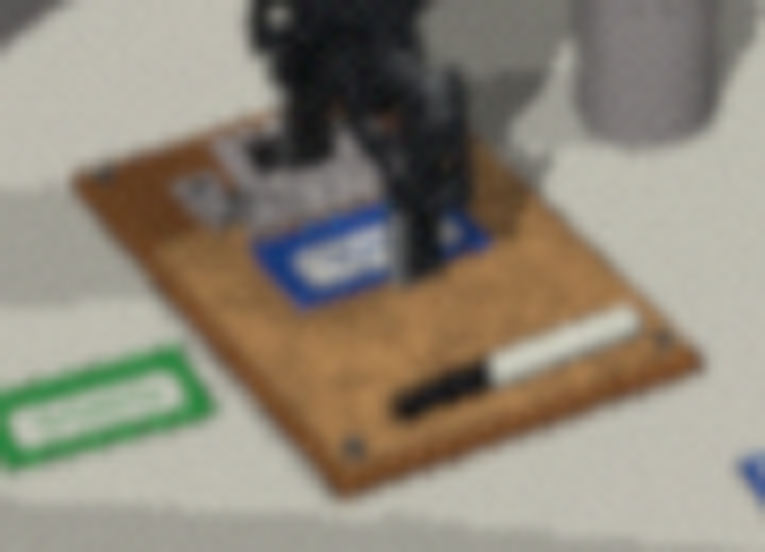

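The lever finger is on the grip, with the force at about 8 N and the lever flattening. The other tip at (415,275) is just behind the label's trailing edge. I'll go down 1.5 mm more, then push.

>>> send_rows:
  targets: [0,0,0.001,0,0,0,0,0,0.0016,0,0,0]

```text
time_s: 12.0
ee_pos: [0.5912, 0.0336, 0.0279]
tool_rot: [[0.481, 0.877, -0.0], [0.877, -0.481, 0.001], [0.001, -0.001, -1.0]]
contact_force: [-4.0, 1.4, 10.9]
gripper_width: 1.0
```

>>> send_rows:
  targets: [0,0.002,0,0,0,0,0,0.004,0,0,0,0,0,0.006,0,0,0,0]

```text
time_s: 12.38
ee_pos: [0.5943, 0.0321, 0.0275]
tool_rot: [[0.48, 0.877, -0.005], [0.877, -0.48, 0.003], [0.0, -0.006, -1.0]]
contact_force: [-8.8, 4.5, 12.4]
gripper_width: 1.0
```

```bash
python3 d.py .0171 -.001 .0278 90; python3 - <<'E'
from h import *
import cv2
i=r.camera('side');cv2.imwrite('pics/s7.png',i)
cv2.imwrite("pics/c12.png",cv2.resize(i[185:250,265:355],None,fx=8.5,fy=8.5,interpolation=cv2.INTER_CUBIC))
E
```

```text
t 12.38 TCP board [ 0.0201 -0.0008] z 0.0275 toolx in board 90.01 tilt [-0.0047  0.0029 -1.    ] F [-8.8  4.5 12.4] w 1.0
shift tool [-0.0002 -0.003  -0.0003] turn z 0.01 q [-25.  47.  29. 108. -38.  36.  -1.]
```

View pics/c12.png

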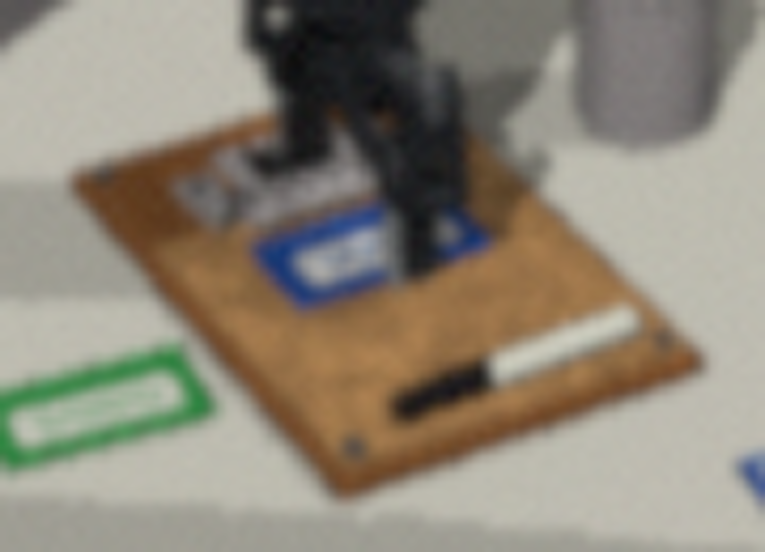

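>>> send_rows:
  targets: [0,0,0,0,0,0,0,0,0,0,0,0]

```text
time_s: 12.68
ee_pos: [0.5947, 0.0319, 0.0275]
tool_rot: [[0.48, 0.877, -0.004], [0.877, -0.48, 0.003], [0.0, -0.005, -1.0]]
contact_force: [-9.3, 5.0, 11.8]
gripper_width: 1.0
```

>>> send_rows:
  targets: [0,0.002,0,0,0,0,0,0.004,0,0,0,0,0,0.006,0,0,0,0,0,0.006,0,0,0,0]

```text
time_s: 13.18
ee_pos: [0.6008, 0.0286, 0.0274]
tool_rot: [[0.48, 0.877, -0.002], [0.877, -0.48, 0.002], [0.0, -0.003, -1.0]]
contact_force: [-5.3, 4.3, 7.3]
gripper_width: 1.0
```

```bash
python3 d.py .0171 -.001 .0278 90; python3 - <<'E'
from h import *
import cv2
i=r.camera('side');cv2.imwrite('pics/s8.png',i)
cv2.imwrite("pics/c13.png",cv2.resize(i[185:250,265:355],None,fx=8.5,fy=8.5,interpolation=cv2.INTER_CUBIC))
E
```

```text
t 13.18 TCP board [ 0.0276 -0.0007] z 0.0274 toolx in board 89.99 tilt [-0.0024  0.0017 -1.    ] F [-5.3  4.3  7.3] w 1.0
shift tool [-0.0003 -0.0105 -0.0003] turn z -0.01 q [-25.  47.  30. 107. -38.  36.  -1.]
```

View pics/c13.png

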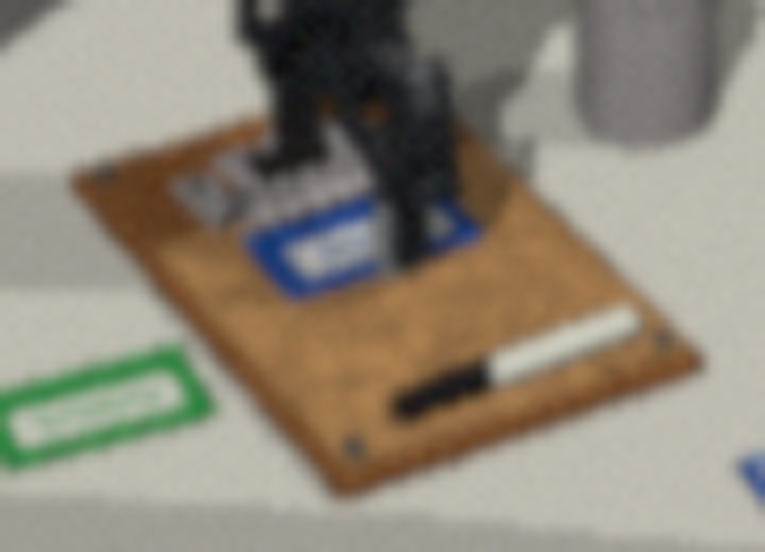

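>>> send_rows:
  targets: [0,0.001,-0.0008,0,0,0]

```text
time_s: 13.35
ee_pos: [0.6015, 0.0282, 0.0282]
tool_rot: [[0.48, 0.877, -0.003], [0.877, -0.48, 0.002], [0.0, -0.003, -1.0]]
contact_force: [-6.7, 2.8, 6.7]
gripper_width: 0.999
```

>>> send_rows:
  targets: [0,0.001,0,0,0,0,0,0.002,-0.0008,0,0,0]
  grip: 0.083

```text
time_s: 13.6
ee_pos: [0.6032, 0.0272, 0.0289]
tool_rot: [[0.48, 0.877, -0.003], [0.877, -0.48, 0.002], [0.0, -0.003, -1.0]]
contact_force: [-6.3, 3.0, 6.1]
gripper_width: 0.973
```

>>> send_rows:
  targets: [0,0.001,0,0,0,0,0,0.002,-0.0008,0,0,0]
  grip: 0.0805

```text
time_s: 13.85
ee_pos: [0.6051, 0.0263, 0.0298]
tool_rot: [[0.48, 0.877, -0.003], [0.877, -0.48, 0.002], [0.0, -0.003, -1.0]]
contact_force: [-5.1, 4.0, 6.5]
gripper_width: 0.942
```

```bash
python3 d.py .0171 -.001 .0278 90; python3 - <<'E'
from h import *
import cv2
i=r.camera('side');cv2.imwrite('pics/s9.png',i)
cv2.imwrite("pics/c14.png",cv2.resize(i[185:250,265:355],None,fx=8.5,fy=8.5,interpolation=cv2.INTER_CUBIC))
E
```

```text
t 13.85 TCP board [ 0.0324 -0.0008] z 0.0298 toolx in board 89.99 tilt [-0.0027  0.0018 -1.    ] F [-5.1  4.   6.5] w 0.942
shift tool [-0.0002 -0.0153  0.002 ] turn z -0.01 q [-25.  47.  30. 106. -37.  37.  -1.]
```

View pics/c14.png

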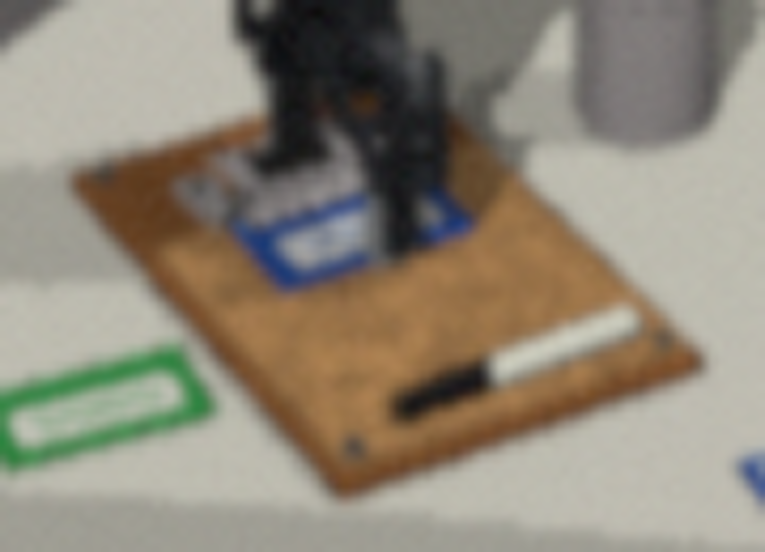

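>>> send_rows:
  targets: [0,0.001,0,0,0,0,0,0.002,-0.0009,0,0,0]
  grip: 0.078

```text
time_s: 14.15
ee_pos: [0.6068, 0.0253, 0.0306]
tool_rot: [[0.48, 0.877, -0.003], [0.877, -0.48, 0.002], [0.0, -0.003, -1.0]]
contact_force: [-5.7, 3.6, 6.1]
gripper_width: 0.915
```

>>> send_rows:
  targets: [0,0.001,0,0,0,0,0,0.002,0,0,0,0]

```text
time_s: 14.4
ee_pos: [0.6086, 0.0243, 0.0306]
tool_rot: [[0.48, 0.877, -0.003], [0.877, -0.48, 0.002], [0.0, -0.003, -1.0]]
contact_force: [-6.1, 3.6, 6.5]
gripper_width: 0.913
```

>>> send_rows:
  targets: [0,0.001,0,0,0,0,0,0.0015,0,0,0,0]

```text
time_s: 14.65
ee_pos: [0.6099, 0.0235, 0.0306]
tool_rot: [[0.48, 0.877, -0.003], [0.877, -0.48, 0.002], [0.0, -0.003, -1.0]]
contact_force: [-6.5, 2.7, 8.1]
gripper_width: 0.91
```

```bash
python3 d.py .0171 -.001 .0278 90; python3 - <<'E'
from h import *
import cv2
i=r.camera('side');cv2.imwrite('pics/s10.png',i)
cv2.imwrite("pics/c15.png",cv2.resize(i[185:250,265:355],None,fx=8.5,fy=8.5,interpolation=cv2.INTER_CUBIC))
E
```

```text
t 14.65 TCP board [ 0.0379 -0.0009] z 0.0306 toolx in board 89.99 tilt [-0.0028  0.0017 -1.    ] F [-6.5  2.7  8.1] w 0.91
shift tool [-0.0001 -0.0208  0.0029] turn z -0.01 q [-24.  47.  30. 105. -37.  38.  -1.]
```

View pics/c15.png

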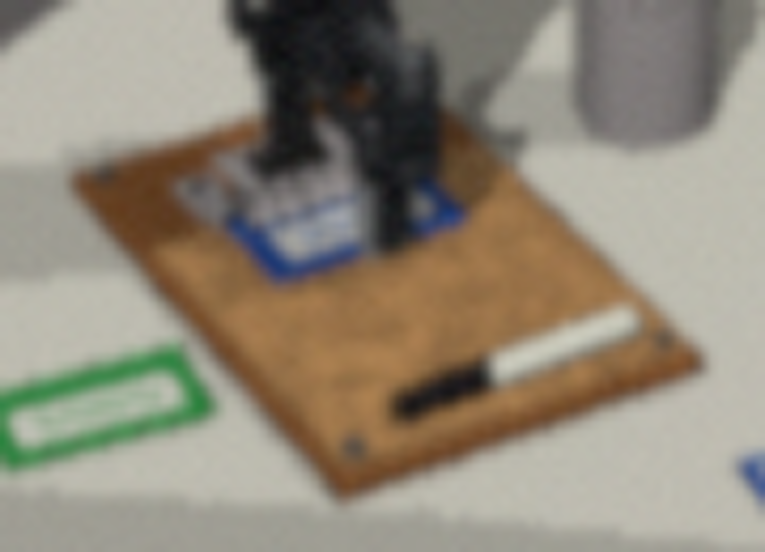

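>>> send_rows:
  targets: [0,0.001,0,0,0,0,0,0.001,0,0,0,0]

```text
time_s: 14.95
ee_pos: [0.61, 0.0235, 0.0305]
tool_rot: [[0.48, 0.877, -0.004], [0.877, -0.48, 0.002], [0.0, -0.005, -1.0]]
contact_force: [-7.7, 4.5, 9.5]
gripper_width: 0.918
```

>>> send_rows:
  targets: [0,0.001,0,0,0,0,0,0.001,0,0,0,0]

```text
time_s: 15.2
ee_pos: [0.6101, 0.0234, 0.0304]
tool_rot: [[0.48, 0.877, -0.006], [0.877, -0.48, 0.003], [-0.0, -0.007, -1.0]]
contact_force: [-10.5, 5.5, 9.9]
gripper_width: 0.911
```

>>> send_rows:
  targets: [0,0.001,0,0,0,0,0,0.002,0,0,0,0,0,0.002,0,0,0,0]

```text
time_s: 15.58
ee_pos: [0.6102, 0.0234, 0.0302]
tool_rot: [[0.48, 0.877, -0.009], [0.877, -0.48, 0.005], [-0.0, -0.01, -1.0]]
contact_force: [-15.6, 7.3, 15.4]
gripper_width: 0.915
```

```bash
python3 d.py .0171 -.001 .0278 90; python3 - <<'E'
from h import *
import cv2
i=r.camera('side');cv2.imwrite('pics/s11.png',i)
cv2.imwrite("pics/c16.png",cv2.resize(i[180:235,270:340],None,fx=11,fy=11,interpolation=cv2.INTER_CUBIC))
E
```

```text
t 15.57 TCP board [ 0.0383 -0.0008] z 0.0302 toolx in board 90.03 tilt [-0.0091  0.0048 -0.9999] F [-15.6   7.3  15.4] w 0.915
shift tool [-0.0002 -0.0212  0.0026] turn z 0.03 q [-24.  47.  30. 105. -37.  38.  -1.]
```

View pics/c16.png

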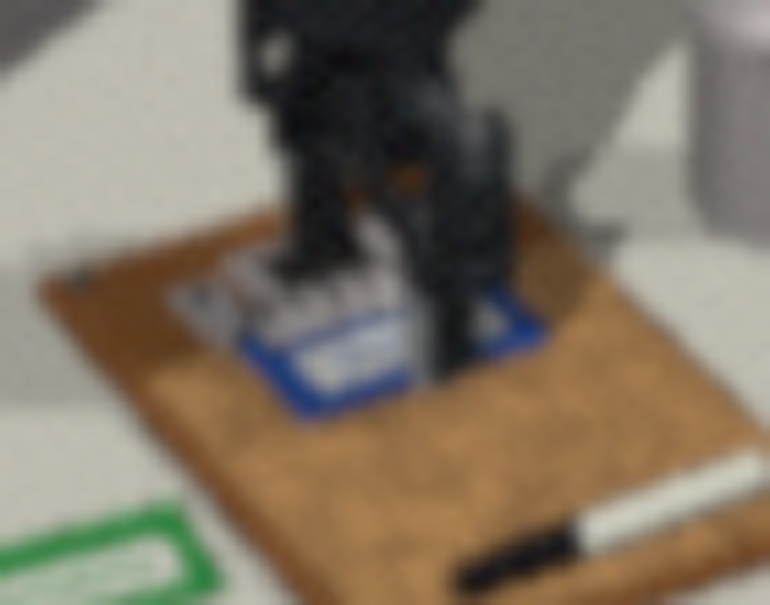

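The label met the stop: the tool stopped advancing and the push force rose to 17 N. Next I'll back the push finger off with the lever still held, then lift.

>>> send_rows:
  targets: [0,-0.003,0,0,0,0,0,-0.006,0,0,0,0,0,-0.008,0,0,0,0,0,-0.008,0,0,0,0]

```text
time_s: 16.12
ee_pos: [0.6088, 0.0241, 0.0311]
tool_rot: [[0.481, 0.877, 0.002], [0.877, -0.481, -0.001], [0.0, 0.002, -1.0]]
contact_force: [4.6, -2.0, 4.2]
gripper_width: 0.911
```

```bash
python3 d.py .0171 -.001 .0278 90; python3 - <<'E'
from h import *
import cv2
i=r.camera('side');cv2.imwrite('pics/s12.png',i)
cv2.imwrite("pics/c17.png",cv2.resize(i[180:235,270:340],None,fx=11,fy=11,interpolation=cv2.INTER_CUBIC))
E
```

```text
t 16.12 TCP board [ 0.0367 -0.0009] z 0.0311 toolx in board 89.94 tilt [ 2.1e-03 -6.0e-04 -1.0e+00] F [ 4.6 -2.   4.2] w 0.911
shift tool [-0.0001 -0.0196  0.0033] turn z -0.06 q [-25.  47.  30. 106. -37.  37.  -1.]
```

View pics/c17.png

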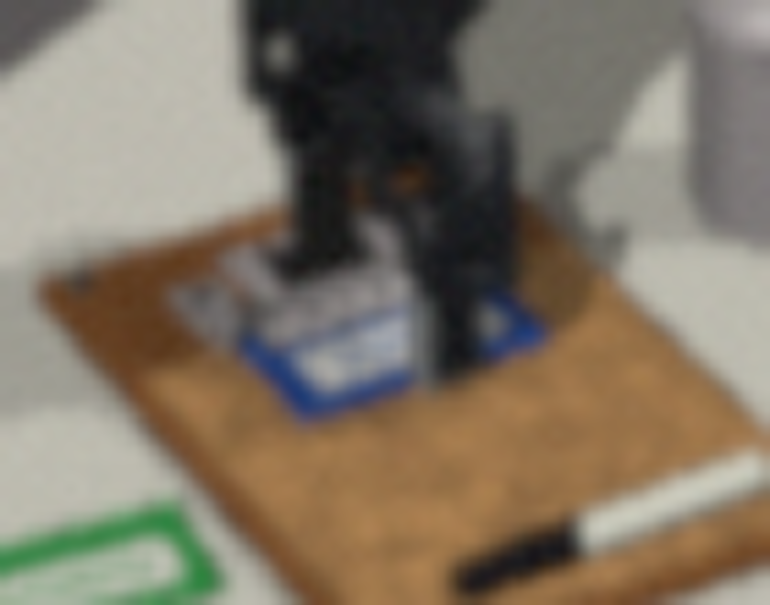

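>>> send_rows:
  targets: [0,-0.001,-0.003,0,0,0,0,-0.001,-0.007,0,0,0,0,-0.001,-0.012,0,0,0,0,-0.001,-0.03,0,0,0,0,-0.001,-0.08,0,0,0]

```text
time_s: 16.8
ee_pos: [0.6053, 0.0253, 0.1104]
tool_rot: [[0.481, 0.877, -0.005], [0.877, -0.481, -0.0], [-0.003, -0.004, -1.0]]
contact_force: [1.9, -0.1, 1.7]
gripper_width: 0.914
```

>>> send_rows:
  targets: [0,0,-0.06,0,0,0,0,-0.05,-0.11,0,0,0,0,-0.05,-0.11,0,0,0]

```text
time_s: 17.18
ee_pos: [0.5622, 0.05, 0.2243]
tool_rot: [[0.48, 0.877, 0.003], [0.877, -0.48, 0.002], [0.004, 0.002, -1.0]]
contact_force: [0.1, 0.6, -0.3]
gripper_width: 0.912
```

```bash
python3 d.py .0171 -.001 .0278 90; python3 - <<'E'
from h import *
from ov import draw
import cv2
i=r.camera('side');cv2.imwrite('pics/s13.png',i)
cv2.imwrite("pics/c18.png",cv2.resize(i[180:250,265:345],None,fx=8.5,fy=8.5,interpolation=cv2.INTER_CUBIC))
i=r.camera('top');cv2.imwrite('pics/t13.png',i)
L=.022
draw('top','pics/t13.png','pics/c19.png',(.577,.0425,-28.7),(.577+.877*L,.0425-.48*L,-28.7),250,115,125,105,6)
E
```

```text
t 17.18 TCP board [-0.0166 -0.0005] z 0.2243 toolx in board 90.01 tilt [ 0.0032  0.0024 -1.    ] F [ 0.1  0.6 -0.3] w 0.912
shift tool [-0.0012  0.0334  0.1965] turn z 0.01 q [-37.  31.  43. 103. -25.  56. -12.]
```

View pics/c18.png

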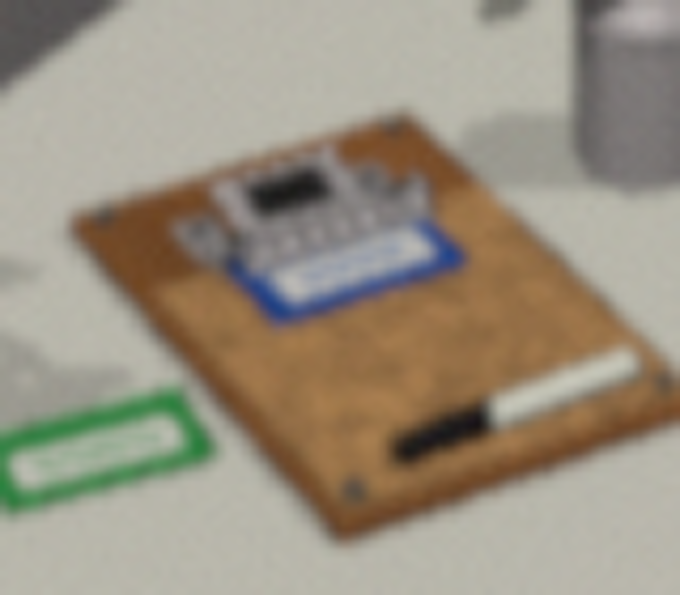

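View pics/c19.png

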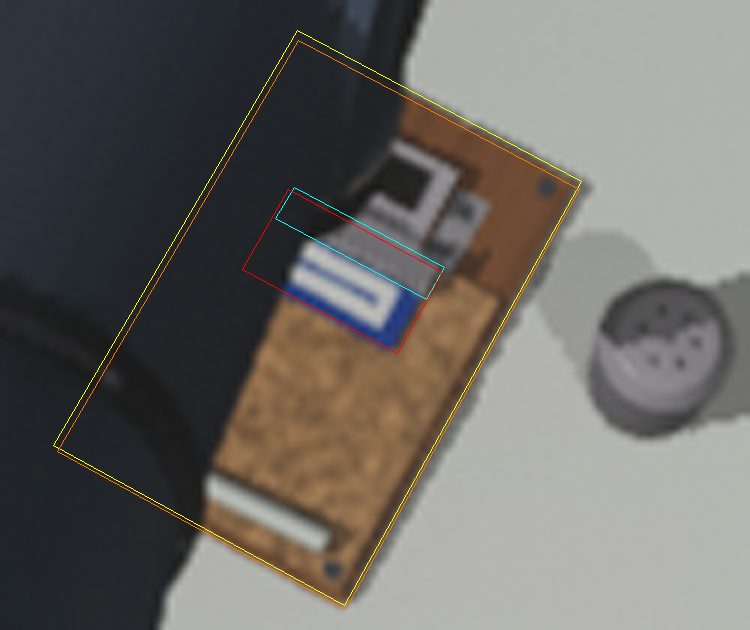

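The label lies square under the closed jaw. Its trailing edge in the top view, near (395,350), is on the predicted line for a label at the stop. The arm is clear and nothing is touched, so I'll hand the job in.

>>> send_rows:
  targets: [0,0,0,0,0,0,0,0,0,0,0,0,0,0,0,0,0,0]

```text
time_s: 17.65
ee_pos: [0.5631, 0.0485, 0.2199]
tool_rot: [[0.482, 0.876, -0.001], [0.876, -0.482, -0.001], [-0.001, -0.001, -1.0]]
contact_force: [-0.1, -0.1, -0.1]
gripper_width: 0.914
```

```bash
python3 -c "
from bench import r
print(r.state()['contact_force']);print(r.finish_job())"
```

```text
[-0.0796416  -0.11274252 -0.1070737 ]
the job is handed in; nothing more can be done
None
```

The middle-sized blue label is under the closed clip, square and against the stop. I handed the job in at about 17.7 s.

**How it went:**
- **Before the press:** the label started too far back for one finger to reach it while the other was on the lever. I first pushed it about 23 mm along the cork and turned it square, still short of the jaw and with the lever not yet pressed.
- **Press and push:** I pressed the lever nearly flat with one fingertip. With it held down, the other fingertip pushed the label under the jaw until the tool stopped advancing and the push force rose to 17 N.
- **Release:** I backed the push finger off the label with the lever still held, then lifted clear.

**Last checks:**
- **Label:** its visible trailing edge lies within about 1 mm of where a label at the stop should be.
- **Clip:** the lever is up and the jaw rests on the label.
- **Bystanders:** the marker, spare and shaker look unmoved. I did not check the others up close, but the arm did not work near them.
- **Contact:** the force reading was close to zero before I handed in.
- **Limits of the checks:** the arm hid part of the label in the last top view, and the side camera overlays were off by about 1 to 1.5 pixels throughout.

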